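Open the bedside charging cradle for a phone

TASK

Get the wooden charging cradle on the dresser ready for a phone: first turn its metal knob until the stop's pointer lines up with the middle of the round stud on the far edge (not the bar beside it), then pull the spring jaw out by its upright tab until its pointer lines up with the middle of the single bar further along. The jaw springs shut if let go, so finish while still holding it open at its mark, with the stop still set; leave the things around it where they are.

Things in the scene. Friction and masses are not known exactly. Their poses are not given: they have to be found in the camera images.
- cradle: fixed pale wooden charging cradle, base 140 (x) x 320 (y) x 22 mm high; origin under its centre, x to the far edge, y along the slides. At y = -125 mm a block, 70 x 50 mm, top at 46 mm, bears the knob; along +y follow the dark wooden stop and spring jaw, 90 mm wide cross-pieces, tops 46 mm above the table, each with a thin steel pointer at its +x end
- stop_knob (a joint): angle of the knob, rad, range -3.3 to 3.3, positive anticlockwise seen from above, 0 when its bar lies along the cradle's x. A hidden screw couples it to the stop: 1 rad anticlockwise moves the stop 7 mm towards the cradle's +y, clockwise moves it back. It stays where it is left and takes about 0.06 N m to turn
- knob_grip (a point): point on the knob's axis 72 mm above the table, to grip: the knob is a 42 mm aluminium disc (top 52 mm above the table) with an upright bar grip on it, 38 mm long (along this point's x), 12 mm thick (along its y), top 80 mm above the table; turns with the knob
- stop_tip (a point): tip of the stop's steel pointer (4 mm wide, points to the cradle's +x), 32 mm above the table; moves along the cradle's y with the stop; 7 mm short of the marks' centres in x
- stud_mark: fixed mark for a phone: round steel stud, 12 mm diameter, 8 mm high, on the cradle's far edge beside the stop; origin under its centre, 22 mm above the table; axes as the cradle's
- bar_mark: fixed mark, not for this job: steel bar 14 (x) x 5 (y) x 8 mm high, 18 to 32 mm from the stud along the cradle's y, on either side of it; origin under its centre, 22 mm above the table
- jaw: spring jaw: dark wooden cross-piece 90 (x) x 14 (y) mm with a tab in its middle, 34 (x) x 14 (y) mm, from 46 to 86 mm above the table, to pinch or push; origin on its centre line, 22 mm above the table; axes as the cradle's. Rests at the cradle's y = 25 mm, slides 0 to 100 mm to the cradle's +y; a spring pulls it back with 5.5 N at rest plus 1.1 N per 10 mm
- jaw_grip (a point): middle of the jaw's tab, 74 mm above the table, on the same y as the jaw's origin and pointer
- jaw_tip (a point): tip of the jaw's steel pointer (4 mm wide, points to the cradle's +x), 32 mm above the table, at the same y as the jaw's tab
- jaw_mark: fixed mark for the jaw: single steel bar 14 (x) x 5 (y) x 8 mm high on the cradle's far edge, 45 to 83 mm along +y from the resting jaw's pointer; origin under its centre, 22 mm above the table; axes as the cradle's
- phone: bystander: black phone lying flat just beyond the cradle, 72 x 150 x 9 mm; origin under its centre
- glasses_case: bystander: soft-edged grey spectacles case between robot and cradle, 60 x 155 x 36 mm high; origin under its centre
- dish: bystander: small round wooden dish beyond the cradle, 90 mm across, 22 mm high; origin under its centre
- book_low: bystander: white book lying flat to the robot's left, 140 x 210 x 26 mm; origin under its centre
- book_top: bystander: yellow book, 130 x 200 x 22 mm, lying on the white one; origin under its centre
- tablet: bystander: tablet computer lying flat to the robot's right, 130 x 200 x 9 mm; origin under its centre
- tumbler: bystander: glass tumbler, 72 mm across, 95 mm high, to the robot's right; origin under its centre

How it is judged:
By the outcome, as a careful person would: the job done as asked, in the order asked, and still so for the second after the job is handed in, while the arm keeps its last pose, push and grip.
It also fails if it takes over 58 s, if anything falls off the work surface, if the arm or the gripper's body presses on something with over 40 N, if the wrist force passes 120 N, or if a joint passes its speed limit or range.

ROBOT

A 6-joint arm with a two-finger parallel gripper is mounted at the origin on the work surface. World frame = base frame: x ahead of the robot, y to its left, z up, the work surface at z = 0. Lengths are in m, angles in rad, forces in N, time in s.
With the tool pointing down it reaches from about 0.25 to 0.775 m from the base axis. Payload 4 kg.
Tool frame: the origin (TCP) lies midway between the tips of the shut fingers; the grasp point (between the pads) lies 19 mm behind it (grip_point_offset is the distance from the TCP to the grasp point, in m); z points along the fingers, y is the line along which they close (so a half turn about z gives the same grasp; the last joint's range is limited). The gripper opens to 94 mm and grips with 3 to 60 N. Pads are 16 mm wide; open, the fingers measure 119 mm over their backs; the gripper's body (75 mm by 177 mm) begins 78 mm behind the grasp point.
Start: joints at [1.182, 0.087, 1.371, -0, 1.684, -0.103], TCP at [0.155, 0.528, 0.206] pointing down, gripper open.
Joint ranges: [-3.1, 3.1], [-0.76, 2.03], [0.27, 2.55], [-1.08, 4.22], [0.17, 2.65], [-2.57, 2.57]. Speed limits (rad/s): [2.79, 2.79, 3.14, 3.14, 3.14, 3.14].

INTERFACE

Orientations are given as [roll, pitch, yaw] about the fixed x, y, z axes, in that order (R = Rz(yaw) Ry(pitch) Rx(roll)).
In Python, from bench import * gives the robot as it stands.
- The arm moves only by the tool carry_out, never from a script. Its argument "commands" is a list of rows, each a list of 6 numbers: the shift along the tool's x, y, z in m, then the turn, a rotation vector about the tool's x, y, z in rad. In form: [[tx, ty, tz, rx, ry, rz], ...]. A call has exactly 5 rows; each row is the pose to reach, as a shift and turn from the pose commanded when the call began, along the tool's axes at that moment; what a row does not reach only later rows make up. A row lasts 1/10 s, in which the tool goes at most 50 mm and 8.59 degrees, less where a joint would pass 70% of its speed; a pose out of reach is approached as far as the arm can. A call with a gripper value outside its range is refused whole. "jaw" is the opening, from 0 (shut) to 1 (fully open), set as the call begins (left out, the last holds). The fingers move at their own pace and stop on an object; the grip force is fixed at half the most. Time passes only in rows, so rows that repeat a pose let the fingers close, or fill a call up. It gives the time, the measured TCP pose, the force, the opening and the grip force at its end, in the units of the state.
- get_obs(): the state, without advancing time (a new reading comes with each control period).
- snapshot(name): name is "side" or "top" or "wrist"; returns a dict with "img" (480x640x3 uint8, red, green, blue), "range_z" (480x640 float32, m along the optical axis (not along the pixel's ray), 0 where there is no reading), "fx", "fy", "cx", "cy" (pixels), "R" (3x3) and "t" (3): a world point X has camera coordinates R X + t. Camera axes: x right, y down, z forward; pixel columns grow to the right and rows downward; lengths in m; the calibration is good to about 2 mm. A picture is of the moment at which its call begins.
- close_job(): hands the job in; it is judged then, once.
The state is a dict: "time": time; "joint_positions": joint angles; "qvel": joint speeds; "joint_torque": joint torques, N m; "tool_pos": TCP position; "ee_rot": TCP orientation; "wrist_force": force on the tool from outside, world axes, zero at the start; "wrist_torque": the same for the moment, N m; "width": finger opening in m; "finger_force": force on a finger pad.
Only numpy, scipy, OpenCV 4.12 (cv2) and the standard library are available. Lean on these libraries where they do the work, as an engineer would, in place of code of your own. Each camera call takes 0.05 s, during which the arm holds its last target. There are 200 camera calls.

## Working session

There is one attempt and no reset: what is moved stays moved. The work goes in short steps, Python scripts to look and compute and a tool call to move; the robot and the scene stay as the last step left them, time stands still between calls to the robot, and variables do not carry over. Pictures are saved under pics/ and viewed, at most 10 in all, crops included, and the job is handed in when it is done.

Besides the shell and the picture viewer there is one more tool, called after "Call:" by a JSON object that holds its "method" and its "body". carry_out: Moves the arm, as the interface text tells. Its arguments: {"type":"object","properties":{"commands":{"type":"array","items":{"type":"array","items":{"type":"number"}}},"jaw":{"type":"number"}},"required":["commands"]}

```bash
mkdir -p pics
cat > h.py <<'E'
from bench import *
import numpy as np, cv2
def save(s,n,crop=None,k=1):
    im=s["img"][:,:,::-1]
    if crop: x0,y0,x1,y1=crop; im=im[y0:y1,x0:x1]
    cv2.imwrite("pics/"+n,cv2.resize(im,None,fx=k,fy=k,interpolation=cv2.INTER_CUBIC))
def ray(s,u,v,z):
    d=s["R"].T@np.array([(u-s["cx"])/s["fx"],(v-s["cy"])/s["fy"],1.]); c=-s["R"].T@s["t"]
    return c+d*(z-c[2])/d[2]
def cloud(s):
    v,u=np.mgrid[0:480,0:640]; r=s["range_z"]
    P=np.stack([(u-s["cx"])/s["fx"]*r,(v-s["cy"])/s["fy"]*r,r],-1)
    return (P-s["t"])@s["R"]
def proj(s,X):
    p=s["R"]@np.array(X)+s["t"]; return [s["fx"]*p[0]/p[2]+s["cx"],s["fy"]*p[1]/p[2]+s["cy"]]
E
python3 - <<'E'
from h import *
import pickle
S={n:snapshot(n) for n in("top","side")}
pickle.dump(S,open("s0.pkl","wb"))
for n in S: save(S[n],n+"0.png"); print(n,-S[n]["R"].T@S[n]["t"],S[n]["fx"])
print(get_obs())
E
```

```text
top [0.44332962 0.00376739 1.15234423] 451.57764373203804
side [ 0.32720912 -0.68485435  0.84274508] 446.28633861162405
{'time': 0.1, 'joint_positions': array([ 1.18191041e+00,  8.78894417e-02,  1.37209817e+00,  7.68747691e-06,
        1.68361860e+00, -1.03062126e-01]), 'qvel': array([ 0.00181838, -0.00145357, -0.00426093,  0.00120825, -0.00195283,
        0.00083601]), 'joint_torque': array([ 1.90316765e-03, -3.41252232e+01, -3.03302228e+01,  7.19783222e-02,
        3.03857506e-02, -1.23150812e-04]), 'tool_pos': array([0.15486221, 0.52722553, 0.20441919]), 'ee_rot': array([-3.13959056e+00, -2.14754489e-04,  2.85576950e+00]), 'wrist_force': array([0.35520485, 0.02433111, 0.16954075]), 'wrist_torque': array([ 0.00964517,  0.01795242, -0.04596732]), 'finger_force': 0.0, 'width': 0.09378021308870649}
```

View pics/top0.png

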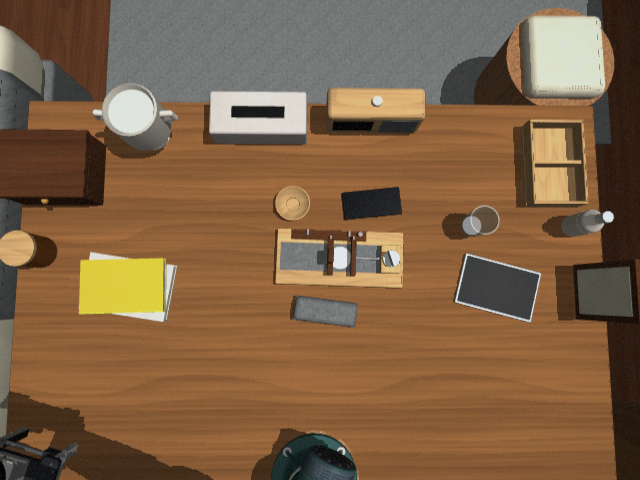

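View pics/side0.png

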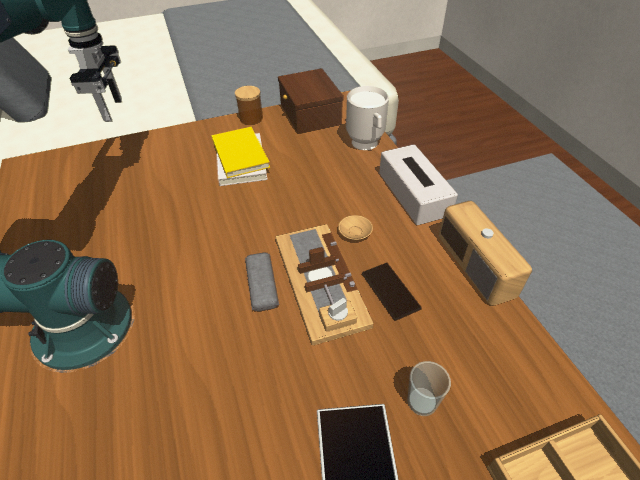

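The top view shows the cradle at about (275–404, 229–290), with its knob at (391,259), stop near (352,255) and jaw near (330,255). The side view agrees: +y runs to the left in the top view.

```bash
cat >> h.py <<'E'
def rot(o):
    from scipy.spatial.transform import Rotation as Ro
    return Ro.from_euler("xyz",o["ee_rot"])
def shift(d,o=None):
    o=o or get_obs(); return rot(o).inv().apply(d)
E
python3 - <<'E'
from h import *
import pickle
S=pickle.load(open("s0.pkl","rb")); s=S["top"]
C=cloud(s); im=s["img"].astype(int)
m=(C[...,2]>0.012)&(C[...,2]<0.06)
m[:,:270]=0;m[:,410:]=0;m[:226]=0;m[293:]=0
pale=m&(im[...,0]>190)&(im[...,0]-im[...,2]>50)
n,l,st,_=cv2.connectedComponentsWithStats(m.astype(np.uint8)); print(st)
k=1+np.argmax(st[1:,4]); 
ys,xs=np.nonzero(l==k); P=C[ys,xs]; q=P[:,:2].astype(np.float32)
print("rect",cv2.minAreaRect(q), np.percentile(P[:,2],[5,50,95]))
h=C[...,2]; 
for a,b in((.06,.1),(.04,.058)):
    mm=m.copy()*0; mm[226:293,270:410]=((h>a)&(h<b))[226:293,270:410]
    n,l,st,c=cv2.connectedComponentsWithStats(mm.astype(np.uint8))
    for i in range(1,n):
        if st[i,4]>4: print(a,c[i],st[i],C[l==i].mean(0))
save(s,"c0.png",(265,215,415,300),5)
o=get_obs(); print(shift(np.array([.36,-.03,.32])-o["tool_pos"],o), np.linalg.norm(np.array([.36,-.03,.32])-o["tool_pos"]))
E
```

```text
[[     0      0    640    480 300397]
 [   275    229    128     59   6803]]
rect ((0.5348414182662964, -0.06236988306045532), (0.3199029266834259, 0.14040645956993103), 88.0446548461914) [0.01758014 0.02152781 0.04552575]
0.06 [330.45348837 255.68604651] [328 249   6  15  86] [ 0.53447432 -0.03767938  0.08360634]
0.06 [392.375      258.23958333] [388 250  10  17  96] [ 0.52919477 -0.18648683  0.07648931]
0.04 [330.45762712 243.42372881] [328 239   6  10  59] [ 0.5682111  -0.03926396  0.04453893]
0.04 [353.06432749 257.74853801] [351 240   6  36 171] [ 0.53284986 -0.094938    0.04462226]
0.04 [389.9912854  259.21568627] [380 245  21  29 459] [ 0.52921982 -0.18590429  0.04633018]
0.04 [329.33333333 268.16      ] [327 257   6  19  75] [ 0.50700793 -0.03634811  0.04550783]
[-0.35389873 -0.47701139 -0.11470203] 0.6049303493867938
```

View pics/c0.png

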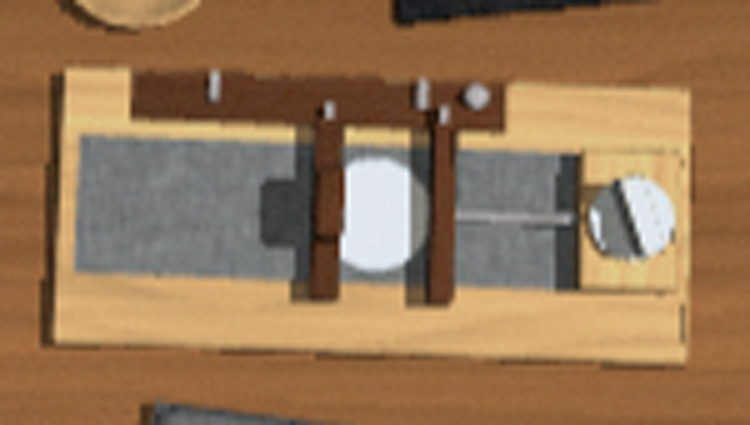

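The crop shows the stop's pointer at crop (444,115), the round stud at (477,96) to its −y side, the bar at (423,93) and the jaw mark at (214,85). The stop therefore has to move about 16 mm towards −y, which means turning the knob clockwise. Next I'll move over the cradle for a wrist view.

Call:
{"method": "carry_out", "body": {"commands": [[-0.033, -0.032, -0.0064, 0, 0, 0], [-0.067, -0.065, -0.0128, 0, 0, 0], [-0.1, -0.097, -0.0192, 0, 0, 0], [-0.134, -0.129, -0.0256, 0, 0, 0], [-0.167, -0.162, -0.032, 0, 0, 0]]}}

```text
time: 0.6
tool_pos: [0.27, 0.3234, 0.2372]
ee_rot: [-3.141, -0.0, 2.856]
wrist_force: [1.1, -0.7, 0.5]
width: 0.0938
finger_force: 0.0
```

Call:
{"method": "carry_out", "body": {"commands": [[-0.033, -0.032, -0.0064, 0, 0, 0], [-0.067, -0.065, -0.0128, 0, 0, 0], [-0.1, -0.097, -0.0192, 0, 0, 0], [-0.134, -0.129, -0.0256, 0, 0, 0], [-0.167, -0.162, -0.032, 0, 0, 0]]}}

```text
time: 1.1
tool_pos: [0.3845, 0.1209, 0.2694]
ee_rot: [3.141, -0.0, 2.856]
wrist_force: [1.4, 0.6, 0.5]
width: 0.0937
finger_force: 0.0
```

Call:
{"method": "carry_out", "body": {"commands": [[-0.033, -0.032, -0.0064, 0, 0, -0.1], [-0.067, -0.065, -0.0128, 0, 0, -0.2], [-0.1, -0.097, -0.0192, 0, 0, -0.3], [-0.134, -0.129, -0.0256, 0, 0, -0.4], [-0.167, -0.162, -0.032, 0, 0, -0.5]], "jaw": 0.45}}

```text
time: 1.6
tool_pos: [0.4992, -0.0817, 0.3012]
ee_rot: [3.141, -0.001, -2.924]
wrist_force: [1.4, -0.3, 0.0]
width: 0.0575
finger_force: 0.0
```

Run:
```python
from h import *
import pickle
s=snapshot("wrist"); pickle.dump(s,open("w1.pkl","wb")); save(s,"w1.png")
o=get_obs(); print(o["time"],o["tool_pos"],o["ee_rot"],o["width"],-s["R"].T@s["t"],s["R"],s["fx"])
```

```text
1.65 [ 0.50192439 -0.08784512  0.30024397] [-3.13692680e+00 -7.65247655e-04 -2.92684489e+00] 0.053830576575794056 [ 0.43031192 -0.09683047  0.48043446] [[-2.15891707e-01  9.76417129e-01  6.01185227e-04]
 [ 9.47986387e-01  2.09457923e-01  2.39685602e-01]
 [ 2.33907205e-01  5.23160493e-02 -9.70850375e-01]] 389.7003100161277
```

View pics/w1.png

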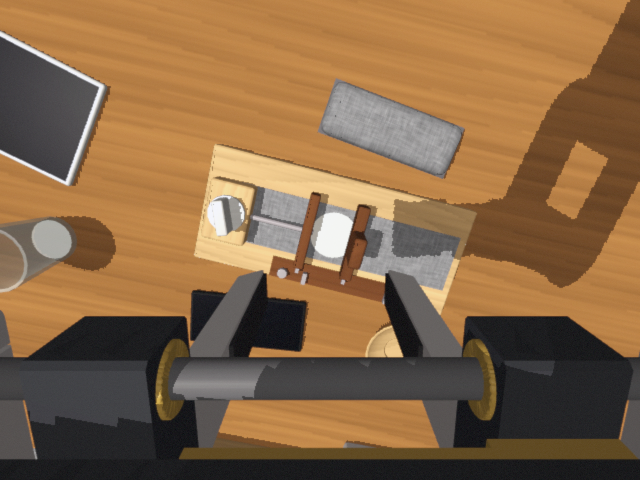

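The wrist view shows the knob at (226,214), the stop at (308,232), the jaw tab at (357,250), the stud at (282,273), the bar at (304,279) and the jaw pointer at (343,282). I'll measure from this picture and check the heights against the top view.

```bash
cat >> h.py <<'E'
def blobs(s,box,lo=130,sat=45,amin=4):
    im=s["img"].astype(int); m=(im.min(2)>lo)&(im.max(2)-im.min(2)<sat)
    k=np.zeros_like(m); x0,y0,x1,y1=box; k[y0:y1,x0:x1]=1; m&=k
    n,l,st,c=cv2.connectedComponentsWithStats(m.astype(np.uint8))
    return [(c[i].round(1),st[i]) for i in range(1,n) if st[i,4]>=amin]
def tri(a,pa,b,pb):
    f=lambda s,p:(-s["R"].T@s["t"],s["R"].T@np.array([(p[0]-s["cx"])/s["fx"],(p[1]-s["cy"])/s["fy"],1]))
    (c1,d1),(c2,d2)=f(a,pa),f(b,pb); x=np.linalg.lstsq(np.c_[d1,-d2],c2-c1,rcond=None)[0]
    X,Y=c1+x[0]*d1,c2+x[1]*d2; return (X+Y)/2,np.linalg.norm(X-Y)
E
python3 - <<'E'
from h import *
import pickle
s=pickle.load(open("w1.pkl","rb")); t=pickle.load(open("s0.pkl","rb"))["top"]
C=cloud(s); h=C[...,2]
for nm,s_,box in(("wrist",s,(262,255,400,300)),("top",t,(290,228,375,242))):
    for lo in (100,130):
        print(nm,lo)
        for c,st in blobs(s_,box,lo,45): print(c,st,ray(s_,*c,.03).round(4))
for nm,s_,box in(("w",s,(195,185,400,290)),("t",t,(320,240,410,280))):
    C=cloud(s_); h=C[...,2]; k=np.zeros(h.shape,bool); x0,y0,x1,y1=box; k[y0:y1,x0:x1]=1
    m=k&(h>.066)&(h<.1); n,l,st,c=cv2.connectedComponentsWithStats(m.astype(np.uint8))
    for i in range(1,n):
        if st[i,4]>15:
            P=C[l==i]; print(nm,c[i],np.median(P,0).round(4),P[:,2].max(),cv2.minAreaRect(P[:,:2].astype(np.float32)))
E
```

```text
wrist 100
[329.7 258.4] [313 255  31  11 219] [ 0.5619 -0.0623  0.03  ]
[380.6 264. ] [359 255  41  21 668] [ 0.5555 -0.0006  0.03  ]
[281.3 272.9] [277 268  10  10  78] [ 0.5926 -0.1158  0.03  ]
[296.4 270.1] [295 268   4   5  17] [ 0.5851 -0.0985  0.03  ]
[303.4 278.4] [301 273   6  12  50] [ 0.5937 -0.0881  0.03  ]
[342.4 281.6] [341 279   4   6  18] [ 0.5874 -0.0406  0.03  ]
wrist 130
[329.7 258.4] [313 255  31  11 216] [ 0.5619 -0.0623  0.03  ]
[380.5 264.1] [359 255  41  21 637] [ 0.5556 -0.0007  0.03  ]
[281.3 273.2] [277 269  10   9  71] [ 0.5929 -0.1157  0.03  ]
[296.3 270.4] [295 269   4   4  14] [ 0.5855 -0.0986  0.03  ]
[303.3 278.7] [301 274   6  11  46] [ 0.5941 -0.0881  0.03  ]
[342.5 281.7] [341 280   4   5  15] [ 0.5875 -0.0405  0.03  ]
top 100
[307.5 231.5] [307 229   2   6  12] [0.5998 0.0177 0.03  ]
[349.2 233.5] [348 231   3   6  13] [ 0.595 -0.087  0.03 ]
[360.  233.6] [358 232   5   5  17] [ 0.5948 -0.1141  0.03  ]
[330.4 236.7] [330 235   2   4   7] [ 0.5868 -0.0397  0.03  ]
[353.4 237.3] [353 236   2   4   7] [ 0.5854 -0.0974  0.03  ]
top 130
[307.4 231.8] [3
[... 330 characters left out ...]
-0.1878  0.0794] 0.08224397799144516 ((0.5293978452682495, -0.18890543282032013), (0.03779393807053566, 0.012347182258963585), 17.60489845275879)
w [356.6089613  251.62321792] [ 0.5324 -0.0404  0.0855] 0.08862305985109012 ((0.5345020294189453, -0.03921547904610634), (0.014260495081543922, 0.03377249091863632), 87.75489044189453)
t [330.46987952 255.42168675] [ 0.5359 -0.0367  0.0844] 0.0896555202987974 ((0.5349319577217102, -0.03779653087258339), (0.012189498171210289, 0.03154543787240982), 89.65415954589844)
t [392.49438202 257.91011236] [ 0.5296 -0.1869  0.0784] 0.08318372774613059 ((0.5298377871513367, -0.18704842031002045), (0.03690361604094505, 0.012451865710318089), 17.172229766845703)
```

Run:
```python
from h import *
import pickle
s=pickle.load(open("w1.pkl","rb")); save(s,"w1c.png",(190,175,390,310),4)
```

```text
(no output)
```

View pics/w1c.png

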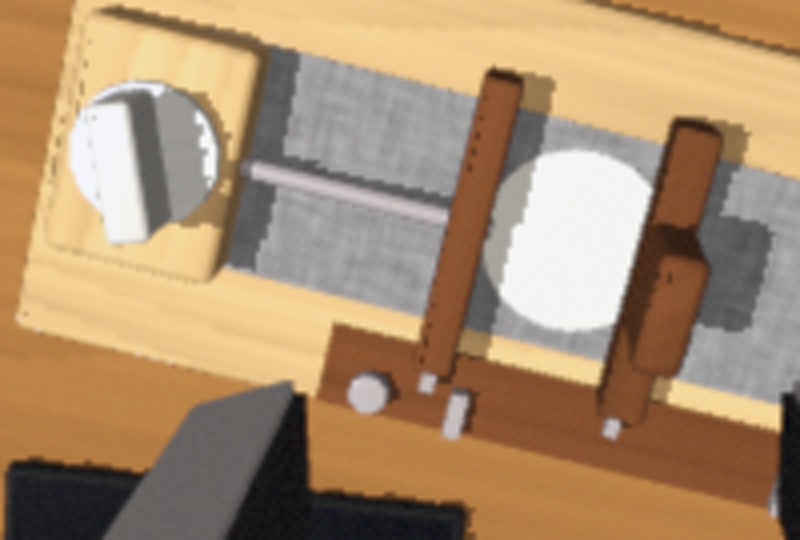

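Call:
{"method": "carry_out", "body": {"commands": [[-0.001, -0.0215, 0.034, 0, 0, -0.018], [-0.002, -0.043, 0.068, 0, 0, -0.036], [-0.004, -0.065, 0.102, 0, 0, -0.054], [-0.005, -0.086, 0.136, 0, 0, -0.072], [-0.006, -0.108, 0.17, 0, 0, -0.09]]}}

```text
time: 2.15
tool_pos: [0.5272, -0.1844, 0.1295]
ee_rot: [3.141, -0.001, -2.837]
wrist_force: [0.9, 0.2, -0.4]
width: 0.0425
finger_force: 0.0
```

Call:
{"method": "carry_out", "body": {"commands": [[0, 0, 0, 0, 0, 0], [0, 0, 0, 0, 0, 0], [0, 0, 0, 0, 0, 0], [0, 0, 0, 0, 0, 0], [0, 0, 0, 0, 0, 0]]}}

```text
time: 2.65
tool_pos: [0.5284, -0.1837, 0.1335]
ee_rot: [-3.139, 0.003, -2.836]
wrist_force: [-0.5, 1.1, 0.9]
width: 0.0424
finger_force: 0.0
```

Run:
```python
from h import *
s=snapshot("wrist"); save(s,"w2.png")
o=get_obs(); print(o["tool_pos"],o["ee_rot"],o["width"])
C=cloud(s); h=C[...,2]; d=np.hypot(C[...,0]-.5296,C[...,1]+.188)
m=(h>.068)&(h<.09)&(d<.03); P=C[m]; print(m.sum())
if m.sum()>20: r=cv2.minAreaRect(P[:,:2].astype(np.float32)); print(P.mean(0),r)
print("move",shift(np.array([.5296,-.188,.056])-o["tool_pos"],o), np.degrees(o["ee_rot"][2]))
```

```text
[ 0.52824544 -0.18374171  0.13312531] [-3.13980182e+00  2.20649434e-03 -2.83657816e+00] 0.04234000270350931
1176
[ 0.52786248 -0.18941788  0.0793675 ] ((0.5293965935707092, -0.1891733705997467), (0.03788367658853531, 0.011929990723729134), 17.482635498046875)
move [ 0.00015693 -0.00433039  0.07713303] -162.5239565527612
```

View pics/w2.png

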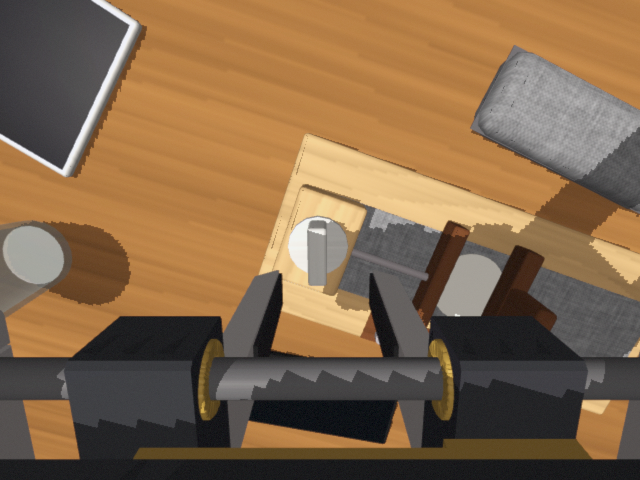

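The bar grip stands upright at (317,255), parallel to the fingers. A 5 mm sideways correction and then the descent come next.

Call:
{"method": "carry_out", "body": {"commands": [[0, -0.005, 0.015, 0, 0, 0], [0, -0.005, 0.033, 0, 0, 0], [0, -0.005, 0.051, 0, 0, 0], [0, -0.005, 0.067, 0, 0, 0], [0, -0.005, 0.076, 0, 0, 0]]}}

```text
time: 3.2
tool_pos: [0.5278, -0.1884, 0.0527]
ee_rot: [3.139, -0.003, -2.838]
wrist_force: [0.1, 0.2, -0.9]
width: 0.0423
finger_force: 0.0
```

Call:
{"method": "carry_out", "body": {"commands": [[0, 0, 0, 0, 0, 0], [0, 0, 0, 0, 0, 0], [0, 0, 0, 0, 0, 0], [0, 0, 0, 0, 0, 0], [0, 0, 0, 0, 0, 0]], "jaw": 0}}

```text
time: 3.7
tool_pos: [0.5296, -0.1893, 0.0563]
ee_rot: [-3.14, 0.001, -2.837]
wrist_force: [-0.1, -1.1, 1.5]
width: 0.0117
finger_force: 30.0
```

Call:
{"method": "carry_out", "body": {"commands": [[0, 0, 0, 0, 0, 0], [0, 0, 0, 0, 0, 0], [0, 0, 0, 0, 0, 0], [0, 0, 0, 0, 0, 0], [0, 0, 0, 0, 0, 0]]}}

```text
time: 4.2
tool_pos: [0.5296, -0.1893, 0.0562]
ee_rot: [-3.14, 0.001, -2.837]
wrist_force: [1.1, -1.8, 4.9]
width: 0.0117
finger_force: 30.0
```

Call:
{"method": "carry_out", "body": {"commands": [[0, 0, 0, 0, 0, 0.1], [0, 0, 0, 0, 0, 0.2], [0, 0, 0, 0, 0, 0.3], [0, 0, 0, 0, 0, 0.4], [0, 0, 0, 0, 0, 0.5]]}}

```text
time: 4.7
tool_pos: [0.5295, -0.1886, 0.0562]
ee_rot: [3.141, 0.001, 2.942]
wrist_force: [0.7, 0.4, 5.4]
width: 0.0118
finger_force: 30.0
```

Call:
{"method": "carry_out", "body": {"commands": [[0, 0, 0, 0, 0, 0.12], [0, 0, 0, 0, 0, 0.24], [0, 0, 0, 0, 0, 0.36], [0, 0, 0, 0, 0, 0.48], [0, 0, 0, 0, 0, 0.6]]}}

```text
time: 5.2
tool_pos: [0.53, -0.1879, 0.0563]
ee_rot: [3.139, 0.0, 2.341]
wrist_force: [1.7, 2.2, 4.7]
width: 0.0118
finger_force: 30.0
```

Call:
{"method": "carry_out", "body": {"commands": [[0, 0, 0, 0, 0, 0.12], [0, 0, 0, 0, 0, 0.24], [0, 0, 0, 0, 0, 0.36], [0, 0, 0, 0, 0, 0.48], [0, 0, 0, 0, 0, 0.6]]}}

```text
time: 5.7
tool_pos: [0.5307, -0.1875, 0.0563]
ee_rot: [3.137, -0.001, 1.742]
wrist_force: [3.6, 2.6, 4.8]
width: 0.0118
finger_force: 30.0
```

Call:
{"method": "carry_out", "body": {"commands": [[0, 0, 0, 0, 0, 0.12], [0, 0, 0, 0, 0, 0.24], [0, 0, 0, 0, 0, 0.36], [0, 0, 0, 0, 0, 0.48], [0, 0, 0, 0, 0, 0.6]]}}

```text
time: 6.2
tool_pos: [0.5315, -0.1877, 0.0562]
ee_rot: [3.137, -0.004, 1.142]
wrist_force: [5.7, 1.3, 1.7]
width: 0.0117
finger_force: 30.0
```

Run:
```python
from h import *
s=snapshot("wrist"); t=snapshot("top"); import pickle; pickle.dump([s,t],open("k1.pkl","wb"))
a=save(s,"w3.png"); save(t,"t3.png",(265,215,415,300),5)
o=get_obs(); print(o["time"],o["tool_pos"],o["ee_rot"])
for c,st in blobs(t,(290,228,375,242),100): print(c,st,ray(t,*c,.03).round(4))
```

```text
6.3 [ 0.53148875 -0.18765233  0.05628341] [ 3.13727055 -0.00396877  1.1442417 ]
[307.5 231.5] [307 229   2   6  12] [0.5998 0.0177 0.03  ]
[349.1 233.4] [348 231   3   6  14] [ 0.5953 -0.0867  0.03  ]
[359.3 235.4] [358 232   3   8  15] [ 0.5903 -0.1123  0.03  ]
[330.4 236.7] [330 235   2   4   7] [ 0.5868 -0.0397  0.03  ]
```

View pics/w3.png

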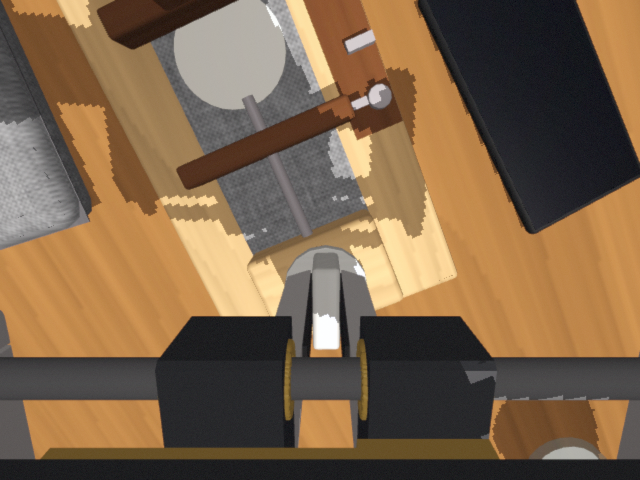

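The wrist view, taken while holding the knob, shows the stop's pointer at about (361,103), nearly in line with the stud at (380,96). I'll measure what offset is left.

Run:
```python
from h import *
import pickle
s,t=pickle.load(open("k1.pkl","rb")); C=cloud(s); im=s["img"].astype(int)
print("cam",-s["R"].T@s["t"])
save(s,"w3c.png",(320,20,420,140),5)
a=np.radians(-1.95); ey=np.array([-np.sin(a),np.cos(a)]); ex=np.array([np.cos(a),np.sin(a)])
c0=np.array([.5348,-.0624])
def cr(X): d=X[:2]-c0; return np.r_[d@ex,d@ey,X[2]]*1000
m=(im.max(2)-im.min(2)<40)&(im.min(2)>90)
k=np.zeros_like(m); k[25:130,335:400]=1; m&=k
n,l,st,c=cv2.connectedComponentsWithStats(m.astype(np.uint8))
for i in range(1,n):
    if st[i,4]>15:
        P=np.array([cr(p) for p in C[l==i]]); top=np.percentile(P[:,2],[10,50,90])
        print(c[i].round(1),st[i],P.mean(0).round(2),top.round(1),"ray30",cr(ray(s,*c[i],.030)).round(2))
```

```text
cam [ 0.55806493 -0.12497693  0.23577901]
[359.5  41.5] [345  30  30  25 420] [ 60.04 -24.    29.54] [25.6 29.7 30.8] ray30 [ 59.96 -24.08  30.  ]
[374.1  97.4] [351  84  41  26 617] [ 57.15 -50.77  31.01] [29.  30.2 34. ] ray30 [ 57.29 -50.72  30.  ]
```

View pics/w3c.png

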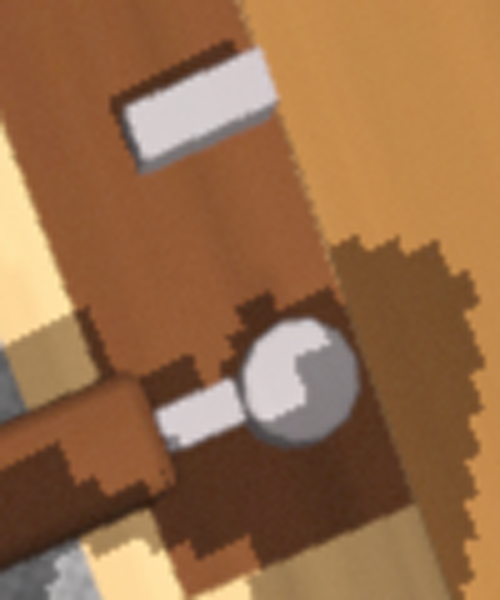

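The crop shows the pointer's end running into the round stud. I'll separate the two by depth.

```bash
cat >> h.py <<'E'
A=np.radians(-1.95); EY=np.array([-np.sin(A),np.cos(A)]); EX=np.array([np.cos(A),np.sin(A)])
def cr(X): d=np.asarray(X)[:2]-np.array([.5348,-.0624]); return np.r_[d@EX,d@EY,X[2]]*1000
E
python3 - <<'E'
from h import *
import pickle
s,t=pickle.load(open("k1.pkl","rb")); C=cloud(s); im=s["img"].astype(int)
m=(im.max(2)-im.min(2)<40)&(im.min(2)>60)
for nm,(x0,y0,x1,y1),lo,hi,z in(("ptr",(350,90,367,112),32.3,37,.034),("stud",(366,80,395,112),28.8,31.5,.03),("bar",(340,25,380,60),28.8,31.5,.03)):
    k=np.zeros_like(m); k[y0:y1,x0:x1]=1; h=C[...,2]*1000; q=m&k&(h>lo)&(h<hi)
    ys,xs=np.nonzero(q); P=np.array([cr(ray(s,u,v,z)) for u,v in zip(xs,ys)]); D=np.array([cr(p) for p in C[q]])
    print(nm,len(xs),"mean",P.mean(0).round(2),"cloud",D.mean(0).round(2),"range",P.min(0).round(1),P.max(0).round(1),"rect",cv2.minAreaRect(P[:,:2].astype(np.float32)))
E
```

```text
ptr 135 mean [ 49.  -50.4  34. ] cloud [ 49.01 -50.4   33.87] range [ 45.3 -52.5  34. ] [ 53.1 -48.4  34. ] rect ((49.196136474609375, -50.474945068359375), (7.816399097442627, 4.0902910232543945), 0.4449653923511505)
stud 434 mean [ 60.11 -51.02  30.  ] cloud [ 60.1  -51.02  30.03] range [ 54.2 -56.9  30. ] [ 65.9 -45.4  30. ] rect ((60.03733825683594, -51.15760803222656), (11.370448112487793, 11.50156021118164), 68.81123352050781)
bar 323 mean [ 60.08 -23.81  30.  ] cloud [ 60.08 -23.8   29.96] range [ 53.2 -26.6  30. ] [ 67.2 -21.2  30. ] rect ((60.16305923461914, -23.842533111572266), (5.3570146560668945, 13.991257667541504), 89.56953430175781)
```

Call:
{"method": "carry_out", "body": {"commands": [[0, 0, 0, 0, 0, 0.03], [0, 0, 0, 0, 0, 0.06], [0, 0, 0, 0, 0, 0.09], [0, 0, 0, 0, 0, 0.09], [0, 0, 0, 0, 0, 0.09]]}}

```text
time: 6.8
tool_pos: [0.5316, -0.1877, 0.0563]
ee_rot: [3.137, -0.004, 1.056]
wrist_force: [4.7, 1.8, 2.9]
width: 0.0117
finger_force: 30.0
```

```bash
cat >> h.py <<'E'
def marks(s,items):
    C=cloud(s); im=s["img"].astype(int); m=(im.max(2)-im.min(2)<40)&(im.min(2)>60); h=C[...,2]*1000
    r=(C[...,:2]-np.array([.5348,-.0624]))*1000; X=r@EX; Y=r@EY
    for nm,z,xr,yr in items:
        q=m&(abs(h-z*1000)<1.6)&(X>xr[0])&(X<xr[1])&(Y>yr[0])&(Y<yr[1])
        if q.sum()<10: print(nm,"few",q.sum()); continue
        P=np.array([cr(ray(s,u,v,z)) for v,u in zip(*np.nonzero(q))])
        print(nm,q.sum(),P.mean(0).round(2),P.min(0).round(1)[:2],P.max(0).round(1)[:2],np.array(cv2.minAreaRect(P[:,:2].astype(np.float32))[0]).round(2))
E
python3 - <<'E'
from h import *
s=snapshot("wrist"); print(get_obs()["ee_rot"],get_obs()["tool_pos"])
marks(s,[("ptr",.034,(45,54),(-60,-40)),("stud",.03,(53,67),(-60,-44))])
E
```

```text
[ 3.13730785 -0.00433434  1.0562163 ] [ 0.53161044 -0.18774144  0.05628509]
ptr 144 [ 49.21 -51.07  34.  ] [ 45.  -53.1] [ 53.2 -49.1] [ 49.11 -51.07]
stud 455 [ 60.07 -51.12  30.  ] [ 53.3 -56.9] [ 65.9 -45.3] [ 60.01 -51.23]
```

Pointer −51.1, stud −51.1: the stop is set. Releasing, lifting and moving to the jaw tab.

Call:
{"method": "carry_out", "body": {"commands": [[0, 0, 0, 0, 0, 0], [0, 0, 0, 0, 0, 0], [0, 0, 0, 0, 0, 0], [0, 0, 0, 0, 0, 0], [0, 0, 0, 0, 0, 0]], "jaw": 0.42}}

```text
time: 7.35
tool_pos: [0.5286, -0.1888, 0.055]
ee_rot: [-3.141, 0.0, 1.056]
wrist_force: [0.7, -0.4, 0.2]
width: 0.0395
finger_force: 0.0
```

Call:
{"method": "carry_out", "body": {"commands": [[0, 0, -0.01, 0, 0, 0], [0, 0, -0.03, 0, 0, 0], [0, 0, -0.055, 0, 0, 0], [0, 0, -0.075, 0, 0, 0], [0, 0, -0.09, 0, 0, 0]]}}

```text
time: 7.85
tool_pos: [0.5297, -0.1892, 0.1481]
ee_rot: [3.139, -0.0, 1.056]
wrist_force: [-0.4, -0.2, -0.7]
width: 0.0392
finger_force: 0.0
```

Call:
{"method": "carry_out", "body": {"commands": [[0.026, -0.014, 0, 0, 0, 0.12], [0.053, -0.028, 0, 0, 0, 0.24], [0.079, -0.042, 0, 0, 0, 0.36], [0.106, -0.056, 0, 0, 0, 0.48], [0.132, -0.07, 0, 0, 0, 0.6]]}}

```text
time: 8.35
tool_pos: [0.533, -0.0383, 0.1458]
ee_rot: [-3.141, -0.0, 0.451]
wrist_force: [0.6, 0.2, -0.1]
width: 0.0396
finger_force: 0.0
```

Call:
{"method": "carry_out", "body": {"commands": [[0, 0, 0, 0, 0, 0.12], [0, 0, 0, 0, 0, 0.24], [0, 0, 0, 0, 0, 0.36], [0, 0, 0, 0, 0, 0.48], [0, 0, 0, 0, 0, 0.49]]}}

```text
time: 8.85
tool_pos: [0.5331, -0.0395, 0.1458]
ee_rot: [-3.142, 0.0, -0.034]
wrist_force: [-0.3, -0.7, -1.2]
width: 0.0394
finger_force: 0.0
```

Call:
{"method": "carry_out", "body": {"commands": [[0, 0, 0, 0, 0, 0], [0, 0, 0, 0, 0, 0], [0, 0, 0, 0, 0, 0], [0, 0, 0, 0, 0, 0], [0, 0, 0, 0, 0, 0]]}}

```text
time: 9.35
tool_pos: [0.5331, -0.0395, 0.1455]
ee_rot: [-3.142, -0.0, -0.034]
wrist_force: [0.8, -0.5, -0.8]
width: 0.0395
finger_force: 0.0
```

Run:
```python
from h import *
s=snapshot("wrist"); save(s,"w4.png"); o=get_obs(); print(o["tool_pos"],o["ee_rot"])
print("cam",-s["R"].T@s["t"])
marks(s,[("ptr",.034,(45,54),(-60,-40)),("stud",.03,(53,67),(-60,-44)),("jawmark",.03,(50,70),(60,120)),("jawptr",.034,(45,54),(10,40))])
C=cloud(s); h=C[...,2]; d=np.hypot(C[...,0]-.5355,C[...,1]+.038); m=(h>.08)&(h<.092)&(d<.03); P=C[m]
print(m.sum(),P.mean(0) if m.sum() else 0,cv2.minAreaRect(P[:,:2].astype(np.float32)) if m.sum() else 0)
```

```text
[ 0.53313555 -0.03950883  0.14544947] [-3.14152055e+00  1.86093262e-05 -3.39478787e-02]
cam [ 0.60116662 -0.04194086  0.32468847]
ptr 62 [ 49.38 -50.81  34.  ] [ 45.7 -53. ] [ 52.9 -48.7] [ 49.31 -50.85]
stud 202 [ 60.24 -50.76  30.  ] [ 54.9 -56.6] [ 65.7 -44.7] [ 60.32 -50.66]
jawmark 141 [60.36 81.04 30.  ] [53.5 78.2] [67.2 83.7] [60.34 80.97]
jawptr 57 [49.06 23.06 34.  ] [45.  21.6] [52.9 24.6] [48.96 23.08]
1111 [ 0.53610448 -0.03908128  0.0854501 ] ((0.5352402329444885, -0.03907123580574989), (0.013688184320926666, 0.03385530039668083), 87.81643676757812)
```

View pics/w4.png

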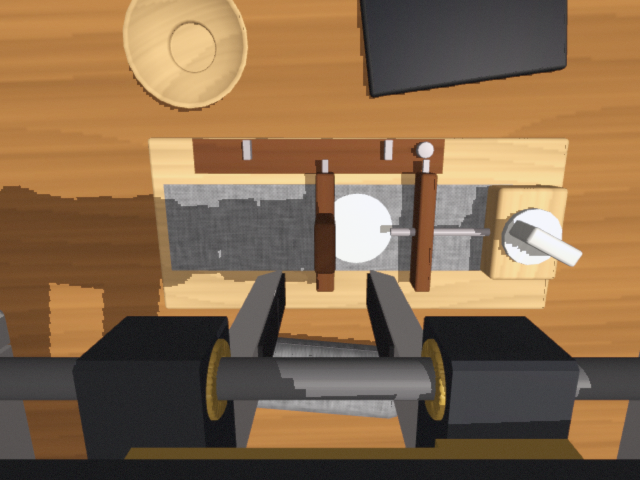

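The stop's pointer lines up with the stud at (425,150–165). The jaw mark is at (247,150) and the jaw pointer at (325,166), so the pull is about 58 mm along +y. Now descending on the tab and gripping.

Call:
{"method": "carry_out", "body": {"commands": [[0.002, 0, 0.015, 0, 0, 0], [0.002, 0, 0.035, 0, 0, 0], [0.002, 0, 0.055, 0, 0, 0], [0.002, 0, 0.075, 0, 0, 0], [0.002, 0, 0.089, 0, 0, 0]]}}

```text
time: 9.9
tool_pos: [0.5339, -0.0393, 0.0536]
ee_rot: [-3.141, 0.003, -0.034]
wrist_force: [0.5, 0.4, -1.1]
width: 0.0393
finger_force: 0.0
```

Call:
{"method": "carry_out", "body": {"commands": [[0, 0, 0, 0, 0, 0], [0, 0, 0, 0, 0, 0], [0, 0, 0, 0, 0, 0], [0, 0, 0, 0, 0, 0], [0, 0, 0, 0, 0, 0]], "jaw": 0}}

```text
time: 10.4
tool_pos: [0.5362, -0.0391, 0.0578]
ee_rot: [-3.141, -0.003, -0.034]
wrist_force: [1.1, 2.4, 2.1]
width: 0.0137
finger_force: 30.0
```

Call:
{"method": "carry_out", "body": {"commands": [[0, 0, 0, 0, 0, 0], [0, 0, 0, 0, 0, 0], [0, 0, 0, 0, 0, 0], [0, 0, 0, 0, 0, 0], [0, 0, 0, 0, 0, 0]]}}

```text
time: 10.9
tool_pos: [0.5362, -0.0391, 0.0578]
ee_rot: [-3.141, -0.003, -0.034]
wrist_force: [-0.0, 3.4, 5.7]
width: 0.0136
finger_force: 30.0
```

Call:
{"method": "carry_out", "body": {"commands": [[0, -0.006, 0, 0, 0, 0], [0, -0.012, 0, 0, 0, 0], [0, -0.018, 0, 0, 0, 0], [0, -0.024, 0, 0, 0, 0], [0, -0.03, 0, 0, 0, 0]]}}

```text
time: 11.4
tool_pos: [0.5371, -0.0137, 0.0578]
ee_rot: [3.134, -0.003, -0.035]
wrist_force: [-0.2, -8.6, 5.0]
width: 0.0138
finger_force: 30.0
```

Call:
{"method": "carry_out", "body": {"commands": [[0, -0.006, 0, 0, 0, 0], [0, -0.012, 0, 0, 0, 0], [0, -0.018, 0, 0, 0, 0], [0, -0.024, 0, 0, 0, 0], [0, -0.027, 0, 0, 0, 0]]}}

```text
time: 11.9
tool_pos: [0.538, 0.0123, 0.0578]
ee_rot: [3.132, -0.003, -0.035]
wrist_force: [-0.5, -11.4, 6.0]
width: 0.0137
finger_force: 30.0
```

Call:
{"method": "carry_out", "body": {"commands": [[0, 0, 0, 0, 0, 0], [0, 0, 0, 0, 0, 0], [0, 0, 0, 0, 0, 0], [0, 0, 0, 0, 0, 0], [0, 0, 0, 0, 0, 0]]}}

```text
time: 12.4
tool_pos: [0.538, 0.0123, 0.0578]
ee_rot: [3.132, -0.002, -0.036]
wrist_force: [-0.9, -10.7, 4.9]
width: 0.014
finger_force: 30.0
```

Run:
```python
from h import *
s=snapshot("wrist"); save(s,"w5.png"); o=get_obs(); print(o["tool_pos"],o["ee_rot"])
marks(s,[("ptr",.034,(45,54),(-60,-40)),("stud",.03,(53,67),(-60,-44)),("jawmark",.03,(53,70),(70,90)),("jawptr",.034,(45,54),(65,95))])
```

```text
[0.53795583 0.01229848 0.05778157] [ 3.13234500e+00 -2.44138522e-03 -3.58039391e-02]
ptr 150 [ 49.07 -50.49  34.  ] [ 45.2 -53. ] [ 53.  -47.5] [ 49.08 -50.24]
stud 413 [ 60.2  -50.43  30.  ] [ 53.2 -56.6] [ 66.1 -43.9] [ 60.19 -50.38]
jawmark 268 [60.2  81.07 30.  ] [53.6 78.7] [66.9 83.5] [60.21 81.07]
jawptr 117 [49.25 74.59 34.  ] [45.1 73. ] [53.3 76.2] [49.2  74.59]
```

View pics/w5.png

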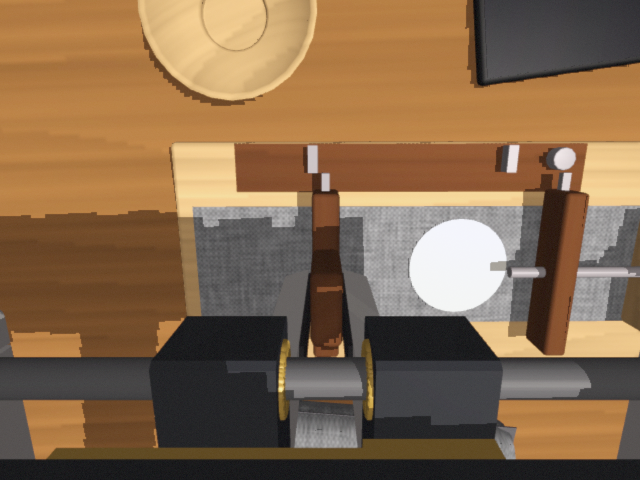

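The jaw pointer (325,183) still lacks about 6.5 mm to its mark (312,158), because the arm gives a little under the spring. I'll add 7 mm.

Call:
{"method": "carry_out", "body": {"commands": [[0, -0.002, 0, 0, 0, 0], [0, -0.004, 0, 0, 0, 0], [0, -0.0055, 0, 0, 0, 0], [0, -0.007, 0, 0, 0, 0], [0, -0.007, 0, 0, 0, 0]]}}

```text
time: 12.95
tool_pos: [0.5382, 0.0189, 0.0578]
ee_rot: [3.131, -0.002, -0.036]
wrist_force: [0.0, -11.9, 5.0]
width: 0.0136
finger_force: 30.1
```

Call:
{"method": "carry_out", "body": {"commands": [[0, 0, 0, 0, 0, 0], [0, 0, 0, 0, 0, 0], [0, 0, 0, 0, 0, 0], [0, 0, 0, 0, 0, 0], [0, 0, 0, 0, 0, 0]]}}

```text
time: 13.45
tool_pos: [0.5382, 0.0189, 0.0578]
ee_rot: [3.132, -0.002, -0.036]
wrist_force: [-0.6, -11.2, 4.6]
width: 0.0136
finger_force: 30.0
```

```bash
cat > m.py <<'E'
from h import *
s=snapshot("wrist"); o=get_obs(); print(o["tool_pos"],o["ee_rot"],o["wrist_force"])
marks(s,[("ptr",.034,(45,54),(-60,-40)),("stud",.03,(53,67),(-60,-44)),("jawmark",.03,(54,70),(70,90)),("jawptr",.034,(45,53),(65,95))])
E
python3 m.py
```

```text
[0.53822    0.01885857 0.05779961] [ 3.13151823e+00 -2.47292358e-03 -3.59059611e-02] [ -0.93084776 -11.75640959   6.25437691]
ptr 154 [ 49.03 -50.42  34.  ] [ 45.1 -53. ] [ 52.9 -47.6] [ 49.04 -50.32]
stud 415 [ 60.21 -50.41  30.  ] [ 53.1 -56.4] [ 66.  -44.1] [ 60.36 -50.02]
jawmark 245 [60.73 81.25 30.  ] [54.1 79. ] [67.3 83.7] [60.7  81.34]
jawptr 109 [49.01 81.14 34.  ] [45.1 79.6] [52.8 82.7] [48.95 81.13]
```

Jaw pointer 81.1 against its mark at 81.2, and stop pointer −50.4 against the stud at −50.4. Both are set and the jaw is firmly held, so I'm handing in.

```bash
python3 -c "
from bench import *
print(close_job())"
```

```text
the job is handed in; nothing more can be done
None
```

I set the stop on the round stud, then pulled the jaw out to its bar; both pointers measured within about 0.2 mm of their marks, and the job was handed in after about 13.5 s with the gripper still holding the jaw open.

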